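# Level the sprung display shelf with a spirit level

## Task

Clear the little shelf by putting the spool in the bin that already holds spools and the pattern stamp in the bin that already holds stamps, then lay the spirit level flat on the shelf board, along its length, near the middle. Turn the round levelling-foot knob so that the bubble stands between the two lines of the vial while you press the level down on the board: the board is sprung and rises at the foot end when it is not pressed, so only the pressed reading counts. Finish while pressing the level down firmly (about 10 N) with the bubble centred, without letting go, and leave the tape roll, the tin, the jar and the mug where they stand.

Things in the scene. Friction and masses are not known exactly. Their poses are not given: they have to be found in the camera images.
- shelf: low wooden display shelf fixed on the table, 130 mm deep (its x) and 385 mm long with the foot (its y). Origin on the table under the middle of the board. The fixed support (and the tilt axis, along x) is at y = +140 mm, 64 mm high; the levelling foot is at y = -205 mm. The board is pale wood, 130 x 300 x 12 mm, its top about 84 mm above the table
- board_mid (a point): centre of the top face of the shelf board; x across its depth, y along its length away from the foot, z up from the board; it tilts with the board
- board (a joint): spring travel of the board on its frame, rad: 0.02 = sprung up at the foot end (as when empty, or with only the level on it), 0 = pressed home. A press of about 4 N at the middle of the board, less nearer the foot, takes it home; home it is stopped hard
- foot_knob (a point): top centre of the round black fluted knob of the levelling foot, 44 mm in diameter, 28 mm tall, beyond the end of the board, its underside 9 mm above the board; z up its axis. Clockwise from above raises the foot end: 0.02 rad tilt and 7 mm rise per radian; stiff (0.15 N m), stays where left. At the start the pressed board is too low at the foot: 0.8 to 1.6 rad clockwise is needed
- level: aluminium spirit level, a bar 180 (x) x 28 (y) x 40 (z) mm, 0.25 kg, with dark ends and a long vial window (78 mm) in the middle of its top; the solid top outside 40 mm from the middle may be pressed, best on the half nearer the foot. Origin at the centre of its underside, x along it, z up
- bubble (a joint): place of the bubble along the level's own x, m; 0 is the middle of the vial, the two lines allow the bubble 4 mm each way. It goes towards the higher end: about 0.45 m per radian of tilt (so 9 mm for the board's spring travel or for one radian of knob), and takes about 1 s to settle
- spool: empty pale wooden spool standing on the shelf, two flanges 36 mm in diameter, 48 mm tall; origin at the centre of its underside
- stamp: pale wooden pattern stamp standing on the shelf: square block 44 x 44 x 18 mm with an upright round handle 24 mm in diameter, 54 mm tall in all; origin at the centre of its underside
- spool_bin: open plywood bin fixed on the table, 140 (x) x 150 (y) x 34 mm, 5 mm walls and floor, with three spools (48 mm tall) fixed along its +y side; the half towards -y is empty (clear to y = +20 mm). Origin at the centre of its underside
- stamp_bin: bin like the other, with two stamps (54 mm tall) fixed along its +y side; the half towards -y is empty (clear to y = +15 mm). Origin at the centre of its underside
- tape_roll: roll of tape lying flat, 60 mm in diameter, 22 mm tall; to be left alone; origin under its centre
- tin: round steel tin, 52 mm in diameter, 28 mm tall; to be left alone; origin under its centre
- jar: glass jar, 68 mm in diameter, 100 mm tall; to be left alone; origin under its centre
- cup: white mug, 72 mm in diameter, 85 mm tall; to be left alone; origin under its centre

How it is judged (in metres and radians):
On the way, in this order (a step that is already met when the one before it is completed fails the run):
1. the spool lies in the spool bin and the stamp in the stamp bin, both let go (x of spool in the frame of spool_bin between -0.065 and 0.065 m and y of spool in the frame of spool_bin between -0.07 and 0.07 m and z of spool in the frame of spool_bin below 0.06 m and x of stamp in the frame of stamp_bin between -0.065 and 0.065 m and y of stamp in the frame of stamp_bin between -0.07 and 0.07 m and z of stamp in the frame of stamp_bin below 0.06 m and linear speed of each of spool, stamp below 0.05 m/s and contact force between the fingers and spool below 0.2 N and contact force between the fingers and stamp below 0.2 N), for 0.2 s.
2. the spirit level lies flat on the shelf board along its length, near its middle (x of level in the frame of board_mid between -0.045 and 0.045 m and y of level in the frame of board_mid between -0.06 and 0.06 m and z of level in the frame of board_mid between -0.003 and 0.004 m and angle between the x axis of level and the y axis of board_mid, either way round below 0.25 rad and angle between the z axis of level and the z axis of board_mid, either way round below 0.012 rad and contact force between level and shelf above 1 N), for 0.2 s.
At the end, for the whole second after the job is handed in: Spool and stamp rest in their bins; the level lies flat (0.012 rad) along the board (0.25 rad), within 45 mm across and 60 mm along of its middle; pressed by the fingers it bears on the board with over 6.5 N (2.5 N is its weight), board home (under 0.004 rad), bubble within 4 mm of the middle (x of spool in the frame of spool_bin between -0.065 and 0.065 m and y of spool in the frame of spool_bin between -0.07 and 0.07 m and z of spool in the frame of spool_bin below 0.06 m and x of stamp in the frame of stamp_bin between -0.065 and 0.065 m and y of stamp in the frame of stamp_bin between -0.07 and 0.07 m and z of stamp in the frame of stamp_bin below 0.06 m and linear speed of each of spool, stamp below 0.05 m/s and x of level in the frame of board_mid between -0.045 and 0.045 m and y of level in the frame of board_mid between -0.06 and 0.06 m and z of level in the frame of board_mid between -0.003 and 0.004 m and angle between the x axis of level and the y axis of board_mid, either way round below 0.25 rad and angle between the z axis of level and the z axis of board_mid, either way round below 0.012 rad and contact force between level and shelf above 6.5 N and contact force between the fingers and level above 3 N and value of joint board below 0.004 rad and value of joint bubble between -0.004 and 0.004 m); the arm keeps its last pose, push and grip.
It fails at once if a bystander is pushed more than 30 mm from its place (distance of any of tape_roll, tin, jar, cup from where it was at the start of the episode above 0.03 m).
It also fails if it takes over 72 s, if anything falls off the work surface, if the arm or the gripper's body presses on something with over 40 N, if the wrist force passes 120 N, or if a joint passes its speed limit or range.

## Robot

A 6-joint arm with a two-finger parallel gripper is mounted at the origin on the work surface. World frame = base frame: x ahead of the robot, y to its left, z up, the work surface at z = 0. Lengths are in mm, angles in rad, forces in N, time in s.
With the tool pointing down it reaches from about 350 to 875 mm from the base axis. Payload 4.2 kg.
Tool frame: the origin (TCP) lies at the very end of the fingers, on their centre line; the grasp point (between the pads) lies arm.hold_point_z behind it (arm.hold_point_z is the distance from the TCP to the grasp point, in mm); y points along the fingers, x is the direction in which the jaws open and shut, and the axes are right-handed (so a half turn about y gives the same grasp; the last joint's range is limited). The gripper opens to 85 mm and grips with 20 to 120 N. Pads are 22 mm wide; open, the fingers measure 114 mm over their backs; the gripper's body (76 mm by 85 mm) begins 54 mm behind the grasp point. The pads swing forward as they close: fully open they stand 13 mm farther back than shut.
Start: joints at [-0.912, 0.385, 0.008, 0, -1.194, -0.259], TCP at [243.284, -575.684, 231.312] pointing down, gripper open.
Joint ranges: [-3.14, 3.14], [-1.21, 2.06], [-1.07, 1.41], [-3.16, 2.05], [-2.99, -0.16], [-3.1, 3.1]. Speed limits (rad/s): [2.79, 2.79, 3.14, 3.14, 3.14, 3.14].

## Interface

Orientations are given as a unit quaternion [x, y, z, w].
In Python, from bench import arm gives the robot as it stands.
- The arm moves only by the shell command python3 -m creep 'ROWS'. ROWS is JSON, a list of rows, each a list of 3 entries, a list of its own where there are three numbers: the shift along the world's x, y, z in mm, then the turn, a rotation vector about the world's x, y, z in rad, then the gripper command: -1 is shut, 1 is fully open, values between are in proportion. In form: [[[dx, dy, dz], [wx, wy, wz], jaw], ...]. A call has 1 to 12 rows; each row is the pose to reach, as a shift and turn from the pose commanded when the call began; what a row does not reach only later rows make up. A row lasts 1/12 s, in which the tool goes at most 41.7 mm and 7.16 degrees, less where a joint would pass 70% of its speed; a pose out of reach is approached as far as the arm can. A call with a gripper value outside its range is refused whole. The fingers move at their own pace and stop on an object; the grip force is fixed at half the most. Time passes only in rows, so rows that repeat a pose let the fingers close. It gives the time, the measured TCP pose, the force and the opening at its end, in the units of the state.
- arm.read_state(): the state, without advancing time (a new reading comes with each control period).
- arm.get_image(name): name is "scene" or "top"; returns (picture, depth): 420x560x3 uint8, red, green, blue; 420x560 float32, mm along the optical axis (not along the pixel's ray), 0 where there is no reading.
- arm.camera_params(name): a dict with "camera_matrix" (3x3 intrinsics, pixels), "extrinsics" (4x4, takes a point from world to camera coordinates). Camera axes: x right, y down, z forward; pixel columns grow to the right and rows downward; lengths in mm; the calibration is good to about 2 mm. A picture is of the moment at which its call begins. camera_params takes no time and is no camera call.
- arm.job_done(): hands the job in, once; it reports no verdict.
The state is a dict: "clock": time; "joints": joint angles; "joint_vel": joint speeds; "joint_efforts": joint torques, N m; "position": TCP position; "ee_rot": TCP orientation; "contact_force": force on the tool from outside, world axes, zero at the start; "wrist_torque": the same for the moment, N m; "gripper_width": finger opening in mm.
Only numpy, scipy, OpenCV 4.12 (cv2) and the standard library are available. Lean on these libraries where they do the work, as an engineer would, in place of code of your own. Each camera call takes 0.05 s, during which the arm holds its last target.

## Working session

There is one attempt and no reset: what is moved stays moved. The work goes in short steps, Python scripts to look and compute and a shell command to move; the robot and the scene stay as the last step left them, time stands still between calls to the robot, and variables do not carry over. Pictures are saved under pics/ and viewed, and the job is handed in when it is done.

```bash
ls; mkdir -p pics
cat > h.py <<'E'
from bench import arm
import numpy as np, cv2
def snap(name,fn,save=True):
    p,d=arm.get_image(name); cv2.imwrite(f'pics/{fn}.png',p[:,:,::-1]); np.savez(f'pics/{fn}.npz',d=d,p=p)
    return p,d
def cloud(name,d):
    c=arm.camera_params(name);K=np.array(c['camera_matrix']);E=np.array(c['extrinsics'])
    v,u=np.mgrid[:d.shape[0],:d.shape[1]]
    P=np.stack([(u-K[0,2])/K[0,0]*d,(v-K[1,2])/K[1,1]*d,d],-1)
    return (P-E[:3,3])@E[:3,:3]
E
python3 - <<'E'
from h import *
print(arm.read_state(),arm.hold_point_z)
for n in("scene","top"):
    p,d=snap(n,n+'0'); print(arm.camera_params(n))
E
```

```text
pics
{'clock': 0.0, 'joints': array([-9.12369399e-01,  3.85584546e-01,  6.61516691e-03, -5.09446436e-04,
       -1.19400220e+00, -2.58631447e-01]), 'joint_vel': array([ 3.00342718e-04,  1.11784719e-03,  1.95057194e-03,  1.22230454e-03,
       -4.37484122e-05, -1.59761606e-03]), 'joint_efforts': array([ 3.56147775e-04, -3.92288733e+01,  1.88400686e+01,  4.18607578e+00,
       -4.62995900e-03, -1.60790353e-05]), 'position': array([ 243.07631708, -575.15423026,  230.19897024]), 'ee_rot': array([ 0.39013944,  0.58969638, -0.58888543, -0.39148863]), 'contact_force': array([-0.46544091,  0.05639544,  0.50748712]), 'wrist_torque': array([ 0.03077085, -0.0385289 ,  0.0411874 ]), 'gripper_width': 85.5669218765627} 18.700000000000003
{'camera_matrix': array([[379.63267817,   0.        , 287.35656976],
       [  0.        , 379.63267817, 208.48732634],
       [  0.        ,   0.        ,   1.        ]]), 'extrinsics': array([[-8.30014887e-01,  5.57741084e-01,  4.12660142e-04,
         4.54559283e+02],
       [ 2.96943021e-01,  4.42528466e-01, -8.46163932e-01,
        -5.12195514e+01],
       [-4.72123002e-01, -7.02206124e-01, -5.32922537e-01,
         1.20663147e+03],
       [ 0.00000000e+00,  0.00000000e+00,  0.00000000e+00,
         1.00000000e+00]])}
{'camera_matrix': array([[461.20544512,   0.        , 278.77974053],
       [  0.        , 461.20544512, 219.63170769],
       [  0.        ,   0.        ,   1.        ]]), 'extrinsics': array([[ 1.61262726e-02, -9.99772831e-01, -1.39366631e-02,
        -1.90061104e+01],
       [-9.96199955e-01, -1.48723758e-02, -8.58164393e-02,
         5.44353107e+02],
       [ 8.55896731e-02,  1.52676024e-02, -9.96213485e-01,
         1.09829555e+03],
       [ 0.00000000e+00,  0.00000000e+00,  0.00000000e+00,
         1.00000000e+00]])}
```

View pics/scene0.png

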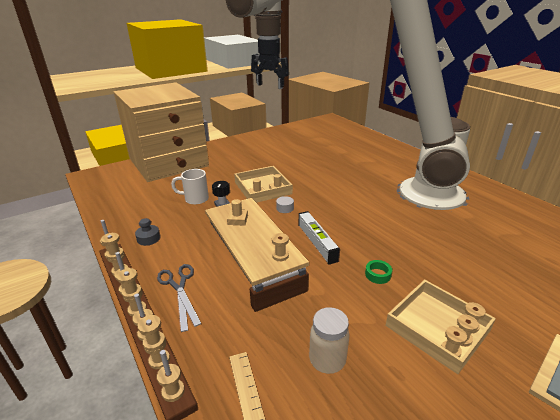

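View pics/top0.png

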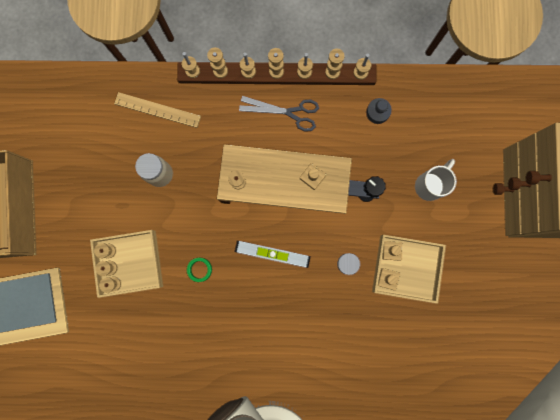

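Run:
```python
from h import *
f=np.load('pics/top0.npz');d=f['d'];p=f['p']
P=cloud('top',d)
for n,(u,v) in dict(table=(330,330),spool=(237,181),stampH=(313,174),stampblk=(313,184),board1=(230,200),board2=(270,160),board3=(340,165),b4=(340,200),knob=(375,187),levL=(245,248),levR=(303,260),levM=(258,251),spb=(135,262),stb=(425,268),tin=(349,264),tape=(191,270),jar=(150,166),cup=(434,170)).items(): print(n,P[v,u].round(1))
# crops
c=np.hstack([cv2.resize(p[135:285,205:405],(800,600),interpolation=cv2.INTER_CUBIC)])
cv2.imwrite('pics/c0.png',c[:,:,::-1])
def comp(name,zlo,zhi,u0,u1,v0,v1):
    Q=P[v0:v1,u0:u1].reshape(-1,3);q=Q[(Q[:,2]>zlo)&(Q[:,2]<zhi)]
    r=cv2.minAreaRect(q[:,:2].astype(np.float32)); print(name,len(q),q.mean(0).round(1),'rect',np.round(r[0],1),np.round(r[1],1),round(r[2],1))
    return q
comp('level',33,50,228,318,235,272)
comp('knob',100,140,355,392,172,205)
comp('spooltop',120,145,222,250,165,197)
comp('stamphandle',125,150,295,330,160,192)
comp('stampblk',94,112,295,330,158,192)
comp('board',78,92,210,355,140,216)
comp('spbin',28,40,85,165,225,300)
comp('stbin',28,40,370,450,230,306)
comp('tin',20,40,335,365,250,280)
comp('tape',14,30,180,218,252,288)
comp('jar',85,120,130,180,145,190)
comp('cup',70,100,410,460,155,205)
```

```text
table [ 2.795e+02 -1.389e+02  2.000e-01]
spool [619.3  81.4 134.6]
stampH [635.6 -85.6 143.1]
stampblk [620.3 -88.3 101.6]
board1 [583.2 102.   84.1]
board2 [677.9  11.1  85.8]
board3 [ 668.7 -151.5   83.4]
b4 [ 586.8 -151.7   84.6]
knob [ 613.  -225.9  116.6]
levL [474.   68.5  41.5]
levR [447.8 -69.8  42.4]
levM [467.5  37.8  34.6]
spb [436.2 341.2   7.8]
stb [ 433.1 -368.6    5.4]
tin [ 440.  -180.7   27.6]
tape [418.8 203.2   5.1]
jar [657.2 286.  100.2]
cup [ 667.9 -381.3   43.3]
level 809 [461.8   4.5  40.3] rect [461.8   4.4] [180.2  28. ] 78.7
knob 346 [ 615.3 -224.8  115. ] rect [ 616.  -226.1] [45.3 46.1] 3.4
spooltop 202 [625.8  84.7 133.8] rect [625.9  84.8] [35.2 33.1] 44.7
stamphandle 100 [638.2 -85.9 138.7] rect [638.6 -85.9] [22.9 21.5] 44.1
stampblk 270 [636.3 -85.5 103.8] rect [639.1 -86.3] [44.2 44.2] 52.8
board 6563 [635.  -22.   85.9] rect [636.4 -21.2] [300.2 131.1] 84.5
spbin 594 [434.2 358.2  35. ] rect [433.5 358.8] [140.3 153.8] 10.0
stbin 652 [ 433.1 -321.2   34.4] rect [ 432.3 -323.3] [151.7 140.1] 81.4
tin 371 [ 441.  -178.7   29.5] rect [ 441.1 -178.7] [49.5 50.7] 21.0
tape 260 [420.9 181.8  23.2] rect [422.  182.6] [57.8 58.1] 1.4
jar 556 [656.7 289.6 101.3] rect [657.4 290.8] [58.6 58.3] 47.4
cup 327 [ 639.4 -383.7   81.4] rect [ 638.1 -387.1] [71.3 87.6] 21.9
```

View pics/c0.png

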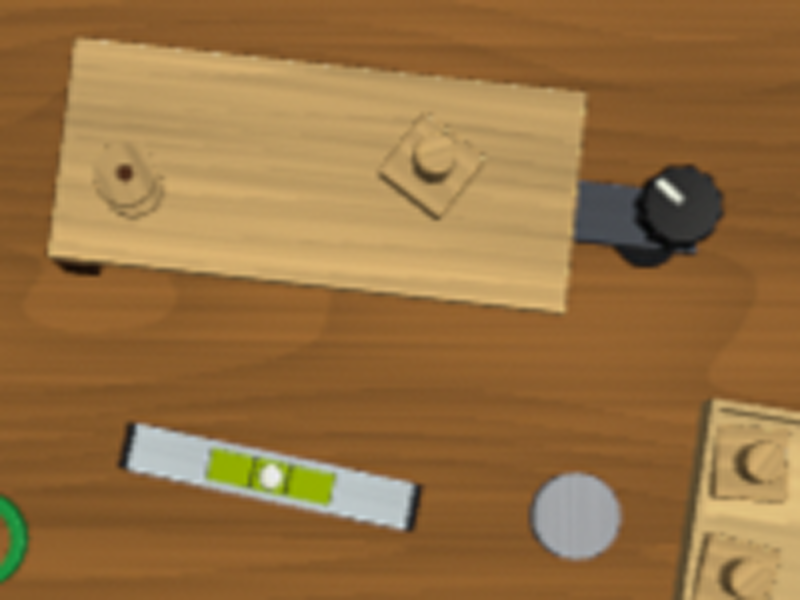

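Run:
```python
from h import *
from scipy.spatial.transform import Rotation as R
s=arm.read_state();print(R.from_quat(s['ee_rot']).as_matrix().round(3))
print(s['clock'],s['position'])
print([625.9,84.8]-s['position'][:2])
```

```text
[[-0.389 -0.001 -0.921]
 [ 0.921  0.002 -0.389]
 [ 0.002 -1.     0.   ]]
0.1 [ 243.09754881 -575.23363668  230.35158787]
[382.80245119 660.03363668]
```

```bash
python3 -m creep '[[[395,490,0],[0,0,1.02],1],[[395,490,0],[0,0,1.02],1],[[395,490,0],[0,0,1.02],1],[[395,490,0],[0,0,1.02],1],[[395,490,0],[0,0,1.02],1],[[395,490,0],[0,0,1.02],1],[[395,490,0],[0,0,1.02],1],[[395,490,0],[0,0,1.02],1],[[395,490,0],[0,0,1.02],1],[[395,490,0],[0,0,1.02],1],[[395,490,0],[0,0,1.02],1],[[395,490,0],[0,0,1.02],1]]'
```

```text
clock: 1.1
position: [557.7, -184.4, 231.1]
ee_rot: [0.053, 0.705, -0.705, -0.054]
contact_force: [1.0, -1.5, -0.9]
gripper_width: 85.4
```

```bash
python3 -m creep '[[[81,100,0],[0,0,0],1],[[81,100,0],[0,0,0],1],[[81,100,0],[0,0,0],1],[[81,100,-30],[0,0,0],1],[[81,100,-60],[0,0,0],1],[[81,100,-80],[0,0,0],1],[[81,100,-80],[0,0,0],1]]'
```

```text
clock: 1.68
position: [634.5, -85.7, 145.0]
ee_rot: [-0.049, -0.705, 0.705, 0.058]
contact_force: [0.2, -0.6, -0.5]
gripper_width: 85.4
```

```bash
python3 -m creep '[[[0,0,0],[0,0,0],1],[[0,0,0],[0,0,0],1]]'
```

```text
clock: 1.85
position: [639.1, -86.7, 152.8]
ee_rot: [-0.054, -0.705, 0.705, 0.052]
contact_force: [1.1, 0.1, 0.1]
gripper_width: 85.3
```

```bash
python3 -m creep '[[[0,0,-25],[0,0,0],1],[[0,0,-44],[0,0,0],1],[[0,0,-44],[0,0,0],1],[[0,0,-44],[0,0,0],-1],[[0,0,-44],[0,0,0],-1],[[0,0,-44],[0,0,0],-1],[[0,0,-44],[0,0,0],-1],[[0,0,-44],[0,0,0],-1],[[0,0,-44],[0,0,0],-1],[[0,0,-44],[0,0,0],-1]]'
```

```text
clock: 2.68
position: [638.6, -86.5, 108.5]
ee_rot: [-0.054, -0.705, 0.705, 0.053]
contact_force: [-1.3, 0.1, 4.5]
gripper_width: 22.3
```

```bash
python3 -m creep '[[[0,0,0],[0,0,0],-1],[[0,0,20],[0,0,0],-1],[[0,0,60],[0,0,0],-1],[[0,0,90],[0,0,0],-1],[[0,0,90],[0,0,0],-1]]'
python3 - <<'E'
from h import *
snap('scene','s1')
E
```

```text
clock: 3.1
position: [641.8, -86.7, 204.7]
ee_rot: [-0.058, -0.705, 0.705, 0.048]
contact_force: [1.7, -0.4, 0.7]
gripper_width: 22.6
```

View pics/s1.png

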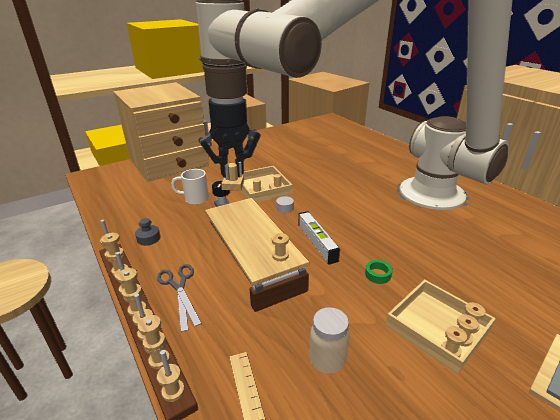

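```bash
python3 -m creep '[[[-210,-267,0],[0,0,0],-1],[[-210,-267,0],[0,0,0],-1],[[-210,-267,0],[0,0,0],-1],[[-210,-267,0],[0,0,0],-1],[[-210,-267,0],[0,0,0],-1],[[-210,-267,0],[0,0,0],-1],[[-210,-267,0],[0,0,0],-1],[[-210,-267,0],[0,0,0],-1],[[-210,-267,0],[0,0,0],-1],[[-210,-267,-40],[0,0,0],-1],[[-210,-267,-80],[0,0,0],-1],[[-210,-267,-100],[0,0,0],-1]]'
python3 -m creep '[[[0,0,-20],[0,0,0],-1],[[0,0,-40],[0,0,0],-1],[[0,0,-55],[0,0,0],-1],[[0,0,-62],[0,0,0],-1],[[0,0,-66],[0,0,0],-1],[[0,0,-66],[0,0,0],-1],[[0,0,-66],[0,0,0],-1]]'
```

```text
clock: 4.15
position: [424.4, -351.7, 91.9]
ee_rot: [0.052, 0.707, -0.703, -0.057]
contact_force: [0.0, 0.2, -1.9]
gripper_width: 22.2
clock: 4.73
position: [428.5, -353.5, 31.6]
ee_rot: [-0.054, -0.705, 0.705, 0.053]
contact_force: [0.1, -0.0, -0.9]
gripper_width: 22.7
```

```bash
python3 -m creep '[[[0,0,-2],[0,0,0],-1],[[0,0,-2],[0,0,0],-1],[[0,0,-2],[0,0,0],0.1],[[0,0,-2],[0,0,0],0.1],[[0,0,-2],[0,0,0],0.1],[[0,0,-2],[0,0,0],0.1],[[0,0,30],[0,0,0],0.1],[[0,0,70],[0,0,0],0.3],[[0,0,110],[0,0,0],0.3],[[0,0,150],[0,0,0],0.3],[[0,0,170],[0,0,0],0.3]]'
python3 - <<'E'
from h import *
snap('top','t1')
E
```

```text
clock: 5.65
position: [429.8, -354.7, 207.2]
ee_rot: [-0.056, -0.704, 0.707, 0.05]
contact_force: [0.4, -1.2, 0.0]
gripper_width: 55.3
```

View pics/t1.png

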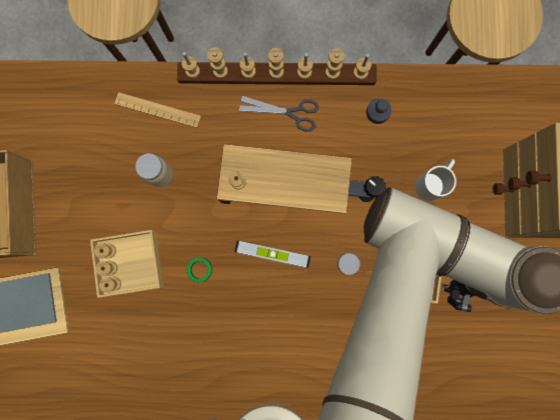

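```bash
python3 -m creep '[[[198,438,0],[0,0,0.32],1],[[198,438,0],[0,0,0.32],1],[[198,438,0],[0,0,0.32],1],[[198,438,0],[0,0,0.32],1],[[198,438,0],[0,0,0.32],1],[[198,438,0],[0,0,0.32],1],[[198,438,0],[0,0,0.32],1],[[198,438,0],[0,0,0.32],1],[[198,438,0],[0,0,0.32],1],[[198,438,0],[0,0,0.32],1],[[198,438,0],[0,0,0.32],1],[[198,438,0],[0,0,0.32],1]]'
python3 -m creep '[[[0,0,-40],[0,0,0],1],[[0,0,-50],[0,0,0],1],[[0,0,-50],[0,0,0],1],[[0,0,-50],[0,0,0],1]]'
python3 - <<'E'
from h import *
snap('top','t2');snap('scene','s2')
E
```

```text
clock: 6.7
position: [627.3, 88.5, 200.6]
ee_rot: [-0.061, 0.705, -0.704, 0.061]
contact_force: [0.2, -0.3, 0.7]
gripper_width: 85.5
clock: 7.03
position: [625.7, 83.8, 151.0]
ee_rot: [0.06, -0.704, 0.705, -0.059]
contact_force: [0.2, -0.5, 0.4]
gripper_width: 85.5
```

View pics/t2.png

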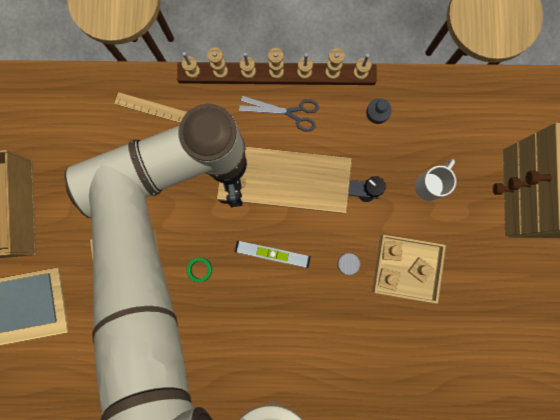

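View pics/s2.png

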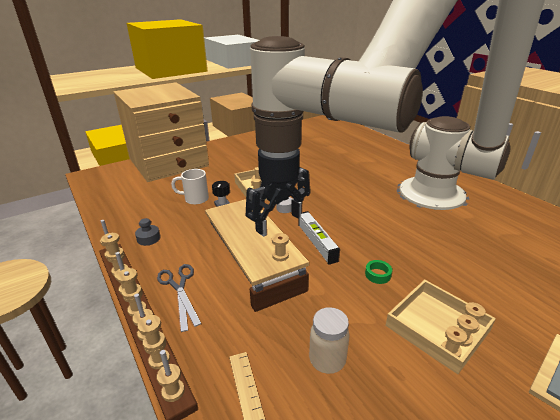

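```bash
python3 -m creep '[[[0,0,-30],[0,0,0],1],[[0,0,-55],[0,0,0],1],[[0,0,-55],[0,0,0],1],[[0,0,-55],[0,0,0],-1],[[0,0,-55],[0,0,0],-1],[[0,0,-55],[0,0,0],-1],[[0,0,-55],[0,0,0],-1],[[0,0,-55],[0,0,0],-1],[[0,0,-55],[0,0,0],-1],[[0,0,-55],[0,0,0],-1],[[0,0,-55],[0,0,0],-1]]'
python3 -m creep '[[[0,0,20],[0,0,0],-1],[[0,0,60],[0,0,0],-1],[[0,0,100],[0,0,0],-1],[[0,0,100],[0,0,0],-1]]'
python3 - <<'E'
from h import *
snap('scene','s3')
E
```

```text
clock: 8.05
position: [627.2, 84.8, 98.5]
ee_rot: [-0.059, 0.705, -0.705, 0.061]
contact_force: [-1.1, 0.0, 5.8]
gripper_width: 33.9
clock: 8.38
position: [630.9, 85.4, 206.1]
ee_rot: [-0.054, 0.705, -0.704, 0.066]
contact_force: [1.5, -0.3, 1.3]
gripper_width: 33.9
```

View pics/s3.png

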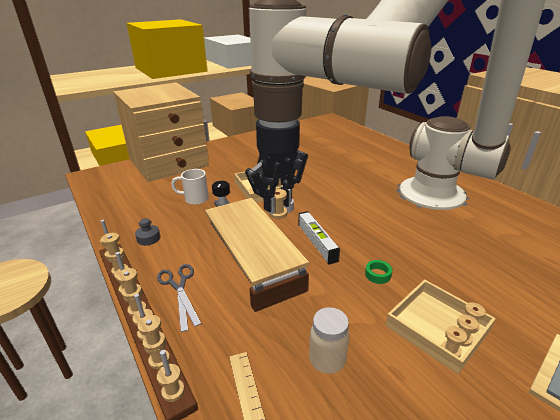

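```bash
python3 -m creep '[[[-188,247,0],[0,0,0],-1],[[-188,247,0],[0,0,0],-1],[[-188,247,0],[0,0,0],-1],[[-188,247,0],[0,0,0],-1],[[-188,247,0],[0,0,0],-1],[[-188,247,0],[0,0,0],-1],[[-188,247,0],[0,0,0],-1],[[-188,247,0],[0,0,0],-1],[[-188,247,-40],[0,0,0],-1],[[-188,247,-80],[0,0,0],-1],[[-188,247,-110],[0,0,0],-1],[[-188,247,-110],[0,0,0],-1]]'
python3 -m creep '[[[0,0,-25],[0,0,0],-1],[[0,0,-45],[0,0,0],-1],[[0,0,-60],[0,0,0],-1],[[0,0,-67],[0,0,0],-1],[[0,0,-67],[0,0,0],-1],[[0,0,-67],[0,0,0],-1]]'
```

```text
clock: 9.43
position: [434.0, 327.6, 79.4]
ee_rot: [0.063, -0.701, 0.708, -0.055]
contact_force: [0.2, -0.1, -1.2]
gripper_width: 33.7
clock: 9.93
position: [438.9, 332.4, 20.6]
ee_rot: [-0.059, 0.705, -0.704, 0.06]
contact_force: [0.4, 0.2, -1.0]
gripper_width: 33.8
```

```bash
python3 -m creep '[[[0,0,-2],[0,0,0],-1],[[0,0,-2],[0,0,0],-1],[[0,0,-2],[0,0,0],0.3],[[0,0,-2],[0,0,0],0.3],[[0,0,-2],[0,0,0],0.3],[[0,0,-2],[0,0,0],0.3],[[0,0,30],[0,0,0],0.3],[[0,0,70],[0,0,0],0.3],[[0,0,110],[0,0,0],0.3],[[0,0,130],[0,0,0],0.3]]'
python3 -m creep '[[[23,-328,0],[0,0,-0.366],1],[[23,-328,0],[0,0,-0.366],1],[[23,-328,0],[0,0,-0.366],1],[[23,-328,0],[0,0,-0.366],1],[[23,-328,0],[0,0,-0.366],1],[[23,-328,0],[0,0,-0.366],1],[[23,-328,0],[0,0,-0.366],1],[[23,-328,0],[0,0,-0.366],1],[[23,-328,-30],[0,0,-0.366],1],[[23,-328,-65],[0,0,-0.366],1],[[23,-328,-75],[0,0,-0.366],1],[[23,-328,-75],[0,0,-0.366],1]]'
python3 - <<'E'
from h import *
snap('top','t3');snap('scene','s4')
E
```

```text
clock: 10.77
position: [439.8, 333.1, 154.3]
ee_rot: [-0.058, 0.706, -0.703, 0.062]
contact_force: [0.8, 1.8, -0.6]
gripper_width: 55.6
clock: 11.77
position: [458.7, 2.3, 71.5]
ee_rot: [-0.068, -0.703, 0.705, 0.072]
contact_force: [0.7, -0.2, 0.6]
gripper_width: 85.2
```

View pics/t3.png

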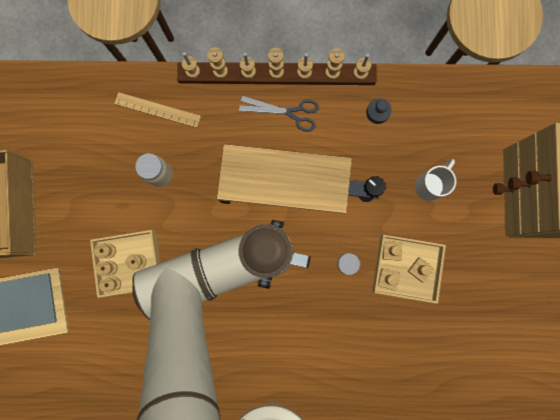

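View pics/s4.png

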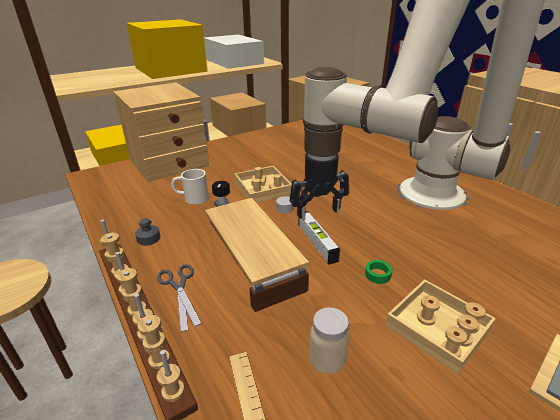

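```bash
python3 -m creep '[[[0,0,-30],[0,0,0],1],[[0,0,-55],[0,0,0],1],[[0,0,-64],[0,0,0],1],[[0,0,-64],[0,0,0],1],[[0,0,-64],[0,0,0],-1],[[0,0,-64],[0,0,0],-1],[[0,0,-64],[0,0,0],-1],[[0,0,-64],[0,0,0],-1],[[0,0,-64],[0,0,0],-1],[[0,0,-64],[0,0,0],-1],[[0,0,-64],[0,0,0],-1],[[0,0,-64],[0,0,0],-1]]'
python3 -m creep '[[[0,0,20],[0,0,0],-1],[[0,0,60],[0,0,0],-1],[[0,0,95],[0,0,0],-1],[[0,0,95],[0,0,0],-1],[[0,0,95],[0,0,0],-1]]'
python3 - <<'E'
from h import *
snap('scene','s5')
E
```

```text
clock: 12.87
position: [461.8, 3.9, 11.4]
ee_rot: [0.07, 0.704, -0.703, -0.069]
contact_force: [-1.1, 0.5, 6.0]
gripper_width: 27.2
clock: 13.28
position: [462.0, 4.0, 107.2]
ee_rot: [0.071, 0.705, -0.703, -0.068]
contact_force: [-0.7, -0.2, -2.8]
gripper_width: 27.0
```

View pics/s5.png

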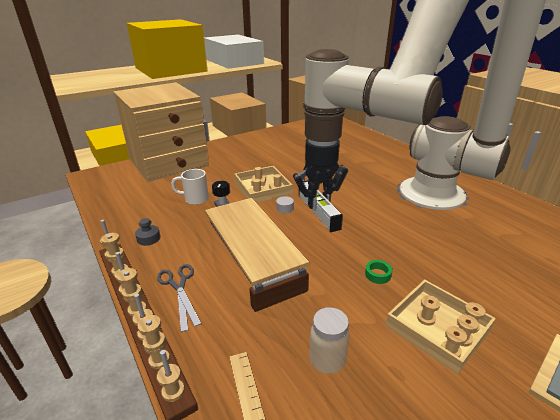

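```bash
python3 -m creep '[[[0,0,35],[0,0,0.1],-1],[[40,-10,40],[0,0,0.1],-1],[[80,-20,40],[0,0,0.1],-1],[[120,-30,40],[0,0,0.1],-1],[[155,-36,40],[0,0,0.1],-1],[[173,-40,40],[0,0,0.1],-1],[[173,-40,30],[0,0,0.1],-1],[[173,-40,15],[0,0,0.1],-1],[[173,-40,5],[0,0,0.1],-1],[[173,-40,2],[0,0,0.1],-1],[[173,-40,2],[0,0,0.1],-1],[[173,-40,2],[0,0,0.1],-1]]'
python3 - <<'E'
from h import *
snap('scene','s6')
E
```

```text
clock: 14.33
position: [633.7, -36.3, 107.0]
ee_rot: [-0.034, -0.706, 0.706, 0.034]
contact_force: [0.7, -0.5, -2.1]
gripper_width: 27.4
```

View pics/s6.png

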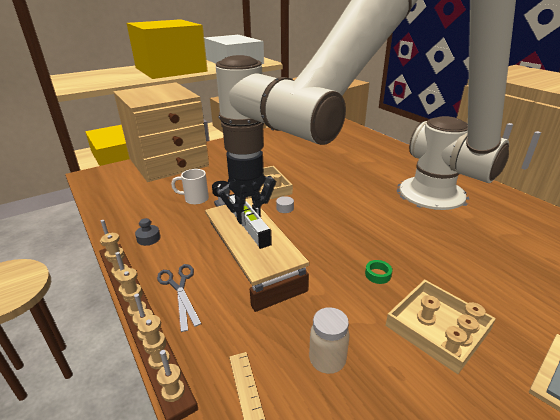

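Hovering about 10 mm above the board; lower in small steps watching the force.

```bash
python3 -m creep '[[[0,0,-3],[0,0,0],-1],[[0,0,-6],[0,0,0],-1],[[0,0,-6],[0,0,0],-1],[[0,0,-6],[0,0,0],-1]]'
python3 -m creep '[[[0,0,-2],[0,0,0],-1],[[0,0,-2],[0,0,0],-1],[[0,0,-2],[0,0,0],-1]]'
```

```text
clock: 14.72
position: [634.0, -36.4, 101.4]
ee_rot: [0.034, 0.706, -0.706, -0.034]
contact_force: [0.2, -0.0, -2.1]
gripper_width: 26.8
clock: 14.97
position: [634.0, -36.4, 99.2]
ee_rot: [-0.034, -0.706, 0.706, 0.034]
contact_force: [-0.3, -0.3, -3.0]
gripper_width: 26.9
```

```bash
python3 -m creep '[[[0,0,-2],[0,0,0],-1],[[0,0,-2],[0,0,0],-1],[[0,0,-2],[0,0,0],-1]]'
python3 -m creep '[[[0,0,-1],[0,0,0],-1],[[0,0,-1],[0,0,0],-1],[[0,0,-1],[0,0,0],-1]]'
```

```text
clock: 15.22
position: [634.0, -36.4, 97.1]
ee_rot: [-0.034, -0.706, 0.706, 0.034]
contact_force: [0.1, 0.3, -2.6]
gripper_width: 27.1
clock: 15.47
position: [634.1, -36.4, 96.2]
ee_rot: [-0.034, -0.706, 0.706, 0.034]
contact_force: [0.1, 0.4, -2.9]
gripper_width: 26.9
```

```bash
python3 -m creep '[[[0,0,-1],[0,0,0],-1],[[0,0,-1],[0,0,0],-1],[[0,0,-1],[0,0,0],-1]]'
python3 -m creep '[[[0,0,-1],[0,0,0],-1],[[0,0,-1],[0,0,0],-1],[[0,0,-1],[0,0,0],-1]]'
```

```text
clock: 15.72
position: [634.3, -36.4, 95.7]
ee_rot: [-0.034, -0.706, 0.706, 0.034]
contact_force: [0.2, 0.6, -0.0]
gripper_width: 27.2
clock: 15.97
position: [634.3, -36.6, 95.2]
ee_rot: [-0.034, -0.706, 0.706, 0.034]
contact_force: [-2.1, -0.7, 4.1]
gripper_width: 26.8
```

```bash
python3 -m creep '[[[0,0,1],[0,0,0],-1],[[0,0,1],[0,0,0],-0.1],[[0,0,1],[0,0,0],0.2],[[0,0,1],[0,0,0],0.2],[[0,0,1],[0,0,0],0.2],[[0,0,1],[0,0,0],0.2],[[0,0,30],[0,0,0],0.2],[[0,0,60],[0,0,0],0.2],[[0,0,70],[0,0,0],0.2],[[0,0,70],[0,0,0],0.2]]'
python3 - <<'E'
from h import *
snap('scene','s7');p,d=snap('top','t7')
E
```

```text
clock: 16.8
position: [636.3, -36.2, 168.2]
ee_rot: [0.037, 0.707, -0.706, -0.031]
contact_force: [0.5, 0.3, 0.5]
gripper_width: 51.4
```

View pics/s7.png

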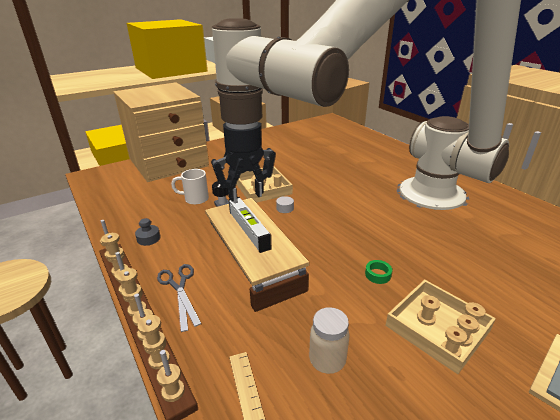

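View pics/t7.png

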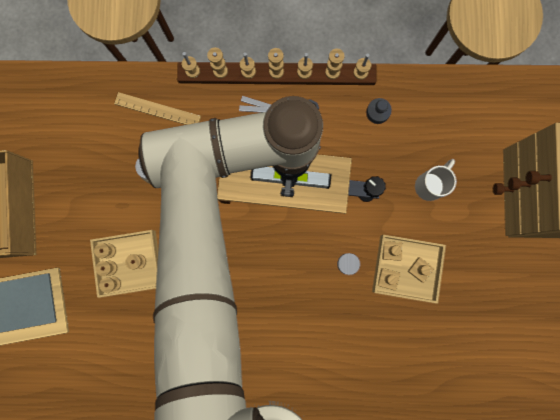

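```bash
python3 -m creep '[[[-3,-35,0],[0,0,0],-1],[[-6,-68,0],[0,0,0],-1],[[-6,-68,0],[0,0,0],-1],[[-6,-68,0],[0,0,0],-1],[[-6,-68,-15],[0,0,0],-1],[[-6,-68,-30],[0,0,0],-1],[[-6,-68,-34],[0,0,0],-1],[[-6,-68,-34],[0,0,0],-1],[[-6,-68,-34],[0,0,0],-1]]'
python3 -m creep '[[[0,0,-2],[0,0,0],-1],[[0,0,-4],[0,0,0],-1],[[0,0,-5],[0,0,0],-1],[[0,0,-5],[0,0,0],-1]]'
```

```text
clock: 17.65
position: [628.2, -103.9, 130.0]
ee_rot: [-0.034, -0.706, 0.706, 0.034]
contact_force: [0.8, 0.2, 0.5]
gripper_width: 0.2
clock: 17.98
position: [628.1, -104.3, 125.4]
ee_rot: [0.034, 0.706, -0.706, -0.034]
contact_force: [-0.2, -1.0, 0.6]
gripper_width: 0.3
```

```bash
python3 -m creep '[[[0,0,-1],[0,0,0],-1],[[0,0,-2],[0,0,0],-1],[[0,0,-2],[0,0,0],-1]]'
python3 -m creep '[[[0,0,-1],[0,0,0],-1],[[0,0,-2],[0,0,0],-1],[[0,0,-2],[0,0,0],-1]]'
```

```text
clock: 18.23
position: [628.3, -104.7, 123.7]
ee_rot: [-0.034, -0.706, 0.706, 0.034]
contact_force: [-0.3, -0.9, 2.5]
gripper_width: -0.1
clock: 18.48
position: [628.3, -104.8, 121.5]
ee_rot: [-0.035, -0.706, 0.706, 0.034]
contact_force: [-0.1, -2.4, 2.3]
gripper_width: -0.0
```

```bash
python3 -m creep '[[[0,0,-1],[0,0,0],-1],[[0,0,-2],[0,0,0],-1],[[0,0,-2],[0,0,0],-1]]'
python3 -m creep '[[[0,0,-1],[0,0,0],-1],[[0,0,-1],[0,0,0],-1],[[0,0,-1],[0,0,0],-1]]'
```

```text
clock: 18.73
position: [628.4, -104.8, 120.0]
ee_rot: [-0.034, -0.706, 0.706, 0.034]
contact_force: [-1.5, -1.7, 5.3]
gripper_width: -0.1
clock: 18.98
position: [628.4, -104.8, 119.8]
ee_rot: [-0.035, -0.706, 0.707, 0.034]
contact_force: [-2.3, -1.0, 8.0]
gripper_width: -0.2
```

Stiffness shows the board is home. Hold and look after the bubble settles.

```bash
python3 -m creep '[[[0,0,-0.7],[0,0,0],-1],[[0,0,-0.7],[0,0,0],-1],[[0,0,-0.7],[0,0,0],-1],[[0,0,-0.7],[0,0,0],-1],[[0,0,-0.7],[0,0,0],-1],[[0,0,-0.7],[0,0,0],-1],[[0,0,-0.7],[0,0,0],-1],[[0,0,-0.7],[0,0,0],-1],[[0,0,-0.7],[0,0,0],-1],[[0,0,-0.7],[0,0,0],-1],[[0,0,-0.7],[0,0,0],-1],[[0,0,-0.7],[0,0,0],-1]]'
python3 - <<'E'
from h import *
p,d=snap('scene','s8');q,d=snap('top','t8')
c=arm.camera_params('scene');K=np.array(c['camera_matrix']);E=np.array(c['extrinsics'])
def pr(n,P):
    c=arm.camera_params(n);X=np.array(c['extrinsics'])@np.append(P,1);x=np.array(c['camera_matrix'])@X[:3];return x[:2]/x[2]
for n in('scene','top'): print(n,pr(n,[634,-36.4,122]))
a=pr('scene',[634,-36.4,122]).astype(int);b=pr('top',[634,-36.4,122]).astype(int)
c1=cv2.resize(p[a[1]-30:a[1]+30,a[0]-40:a[0]+40],(800,600),interpolation=cv2.INTER_CUBIC)
c2=cv2.resize(q[b[1]-30:b[1]+30,b[0]-40:b[0]+40],(800,600),interpolation=cv2.INTER_CUBIC)
cv2.imwrite('pics/c8s.png',c1[:,:,::-1]);cv2.imwrite('pics/c8t.png',c2[:,:,::-1])
E
```

```text
clock: 19.98
position: [628.4, -104.8, 119.7]
ee_rot: [-0.035, -0.706, 0.707, 0.033]
contact_force: [-2.9, -1.5, 10.3]
gripper_width: 0.2
scene [247.14631628 216.23102963]
top [290.37601145 176.14316374]
```

View pics/c8s.png

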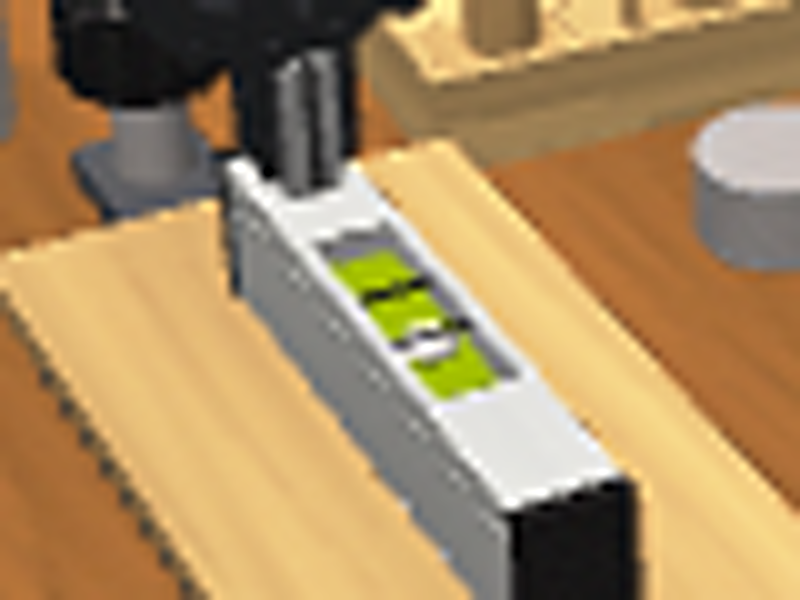

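View pics/c8t.png

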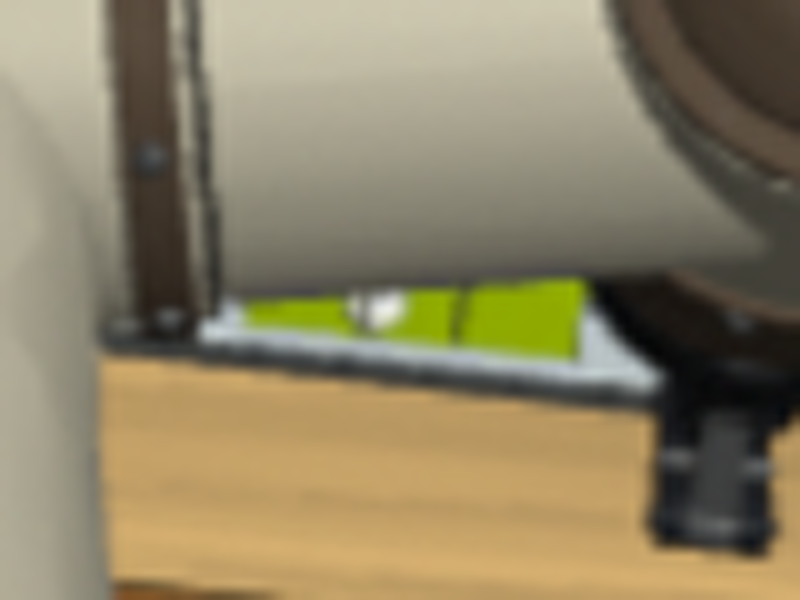

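View pics/t8.png

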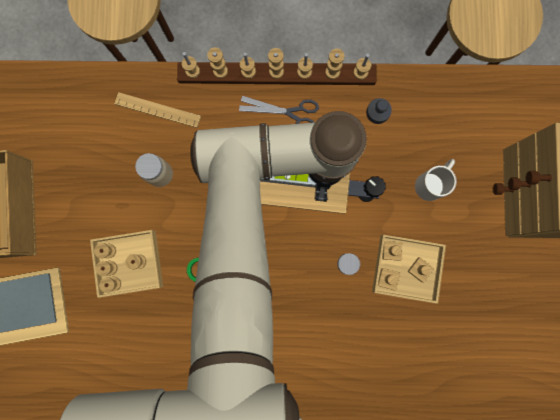

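Run:
```python
from h import *
p=np.load('pics/scene0.npz')['p'];q=np.load('pics/s8.npz')['p'];t=np.load('pics/t8.npz')['p']; t0=np.load('pics/top0.npz')['p']
z=lambda im,u,v:cv2.resize(im[v-12:v+12,u-16:u+16],(400,300),interpolation=cv2.INTER_CUBIC)
im=np.vstack([np.hstack([z(p,319,230),z(q,249,218)]),np.hstack([z(t0,272,254),z(t,290,178)])])
cv2.imwrite('pics/c9.png',im[:,:,::-1])
for n in('scene','top'):
    E=np.array(arm.camera_params(n)['extrinsics']);print(n,-E[:3,:3].T@E[:3,3])
```

```text
scene [962.17873437 616.44373247 599.51339109]
top [ 448.58828156  -27.67430858 1140.5864034 ]
```

View pics/c9.png

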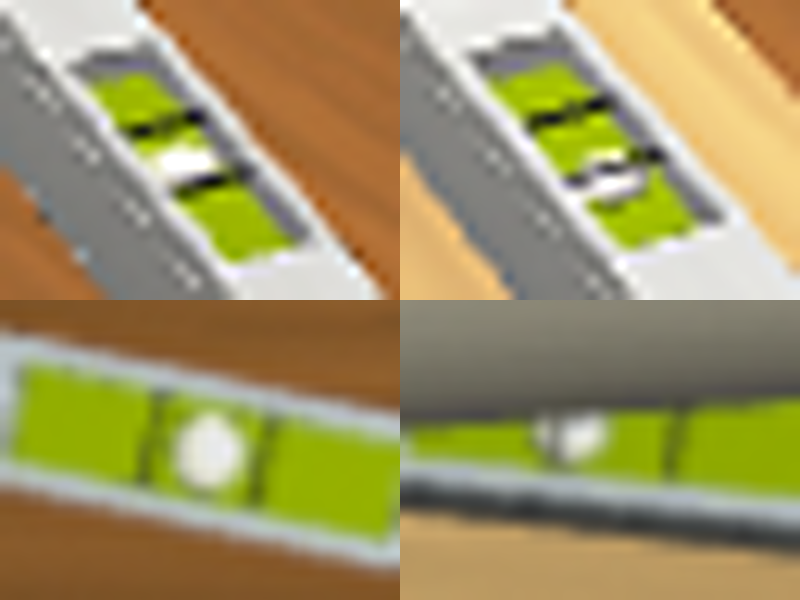

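```bash
python3 -m creep '[[[0,0,20],[0,0,0],-1],[[0,0,45],[0,0,0],0],[[-4,-40,45],[0,0,0.1],0.5],[[-8,-80,45],[0,0,0.2],0.5],[[-11,-115,45],[0,0,0.3],0.5],[[-11,-121,45],[0,0,0.4],0.5],[[-11,-121,45],[0,0,0.4],0.5],[[-11,-121,45],[0,0,0.4],0.5]]'
python3 - <<'E'
from h import *
snap('scene','s10');p,d=snap('top','t10');print(arm.read_state()['joints'].round(3))
P=cloud('top',d)
Q=P[172:205,355:392].reshape(-1,3);q=Q[(Q[:,2]>100)&(Q[:,2]<140)];print(len(q))
im=cv2.resize(p[140:240,300:433],(800,600));cv2.imwrite('pics/c10.png',im[:,:,::-1])
E
```

```text
clock: 20.75
position: [616.7, -225.2, 161.6]
ee_rot: [-0.106, 0.7, -0.699, 0.105]
contact_force: [0.5, -0.5, 0.3]
gripper_width: 64.1
[-1.030e-01  4.890e-01 -3.000e-03 -1.000e-03 -1.079e+00  4.050e-01]
253
```

View pics/c10.png

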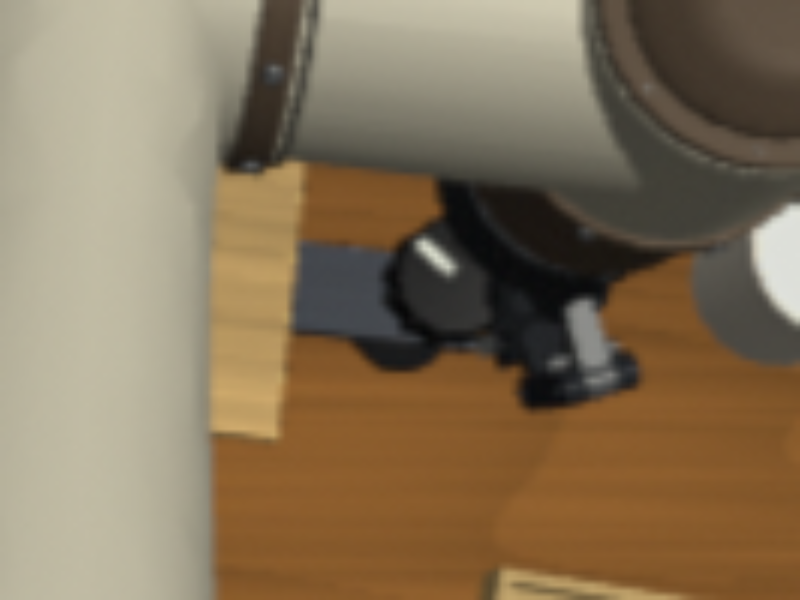

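View pics/s10.png

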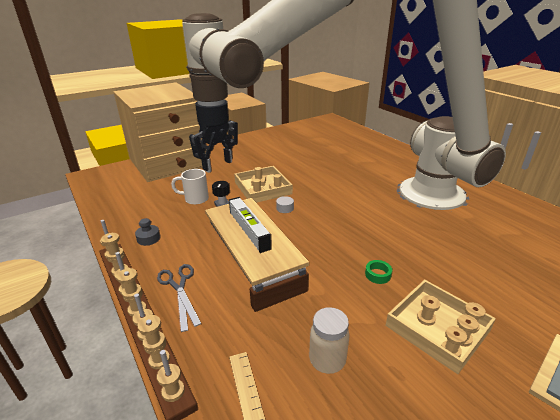

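Run:
```python
from h import *
def pr(n,P):
    c=arm.camera_params(n);X=np.array(c['extrinsics'])@np.append(P,1);x=np.array(c['camera_matrix'])@X[:3];return (x[:2]/x[2]).round(0)
for n in('scene','top'):
    for P in([616.7,-225.2,162],[616.7,-225.2,117],[584,-235,165],[575,-238,210]): print(n,P,pr(n,P))
p=np.load('pics/s10.npz')['p'];cv2.imwrite('pics/c11.png',cv2.resize(p[110:230,150:310],(800,600),interpolation=cv2.INTER_CUBIC)[:,:,::-1])
```

```text
scene [616.7, -225.2, 162] [217. 168.]
scene [616.7, -225.2, 117] [219. 183.]
scene [584, -235, 165] [227. 163.]
scene [575, -238, 210] [228. 146.]
top [616.7, -225.2, 162] [379. 182.]
top [616.7, -225.2, 117] [375. 185.]
top [584, -235, 165] [384. 197.]
top [575, -238, 210] [390. 198.]
```

View pics/c11.png

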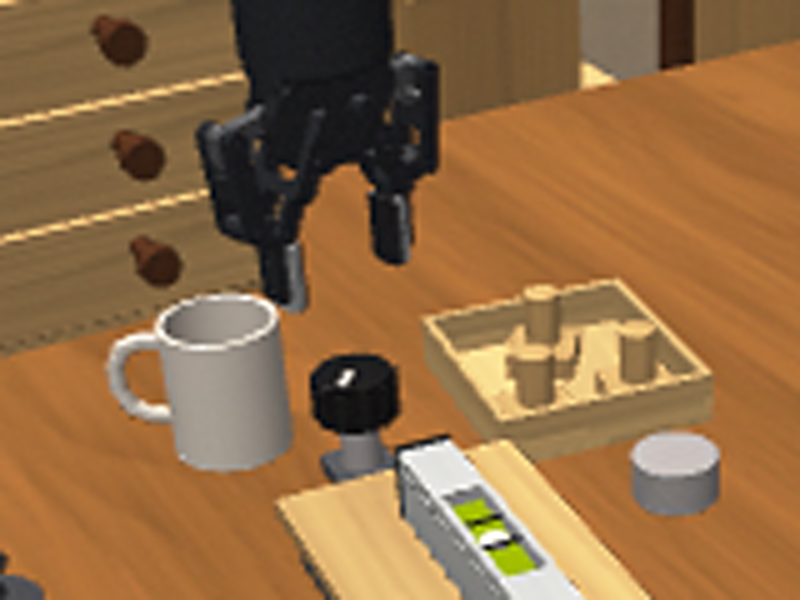

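```bash
python3 -m creep '[[[0,-0.5,-35],[0,0,0],0.5],[[0,-0.5,-55],[0,0,0],0.5],[[0,-0.5,-70],[0,0,0],0.5],[[0,-0.5,-70],[0,0,0],0.5],[[0,-0.5,-70],[0,0,0],0.5]]'
python3 -m creep '[[[0,0,0],[0,0,0],-1],[[0,0,0],[0,0,0],-1],[[0,0,0],[0,0,0],-1],[[0,0,0],[0,0,0],-1],[[0,0,0],[0,0,0],-1],[[0,0,0],[0,0,0],-1]]'
```

```text
clock: 21.27
position: [617.1, -224.7, 92.1]
ee_rot: [-0.108, 0.699, -0.699, 0.107]
contact_force: [0.7, 1.0, 0.4]
gripper_width: 64.2
clock: 21.77
position: [614.2, -226.5, 95.1]
ee_rot: [-0.109, 0.699, -0.699, 0.105]
contact_force: [-8.9, -0.9, 7.0]
gripper_width: 41.6
```

```bash
python3 -m creep '[[[-2,-1,1],[0,0,-0.05],-1],[[-2,-1,2],[0,0,-0.15],-1],[[-2,-1,2.7],[0,0,-0.25],-1],[[-2,-1,3.4],[0,0,-0.35],-1],[[-2,-1,4.1],[0,0,-0.45],-1],[[-2,-1,4.8],[0,0,-0.55],-1],[[-2,-1,5.5],[0,0,-0.65],-1],[[-2,-1,6.2],[0,0,-0.75],-1],[[-2,-1,6.9],[0,0,-0.85],-1],[[-2,-1,7.6],[0,0,-0.95],-1],[[-2,-1,8],[0,0,-1.02],-1],[[-2,-1,8],[0,0,-1.02],-1]]'
python3 -m creep '[[[0,0,0],[0,0,0],-1],[[0,0,0],[0,0,0],0],[[0,0,0],[0,0,0],0.5],[[0,0,0],[0,0,0],0.5],[[0,0,0],[0,0,0],0.5],[[0,0,0],[0,0,0],0.5]]'
python3 -m creep '[[[0,0,20],[0,0,0],0.5],[[0,0,50],[0,0,0],0.5],[[4,40,58],[0,0,0.12],-1],[[8,80,58],[0,0,0.24],-1],[[12,121,58],[0,0,0.36],-1],[[14,121,58],[0,0,0.48],-1],[[14,121,58],[0,0,0.6],-1],[[14,121,58],[0,0,0.6],-1],[[14,121,58],[0,0,0.6],-1]]'
python3 - <<'E'
from h import *
snap('scene','s12');p,d=snap('top','t12');print(arm.read_state()['position'])
im=np.hstack([cv2.resize(p[150:225,330:405],(400,400),interpolation=cv2.INTER_CUBIC),cv2.resize(np.load('pics/top0.npz')['p'][150:225,330:405],(400,400),interpolation=cv2.INTER_CUBIC)]);cv2.imwrite('pics/c12.png',im[:,:,::-1])
E
```

```text
clock: 22.77
position: [616.1, -226.0, 102.3]
ee_rot: [0.249, 0.663, -0.662, -0.248]
contact_force: [1.9, 2.7, 2.0]
gripper_width: 41.8
clock: 23.27
position: [614.8, -227.5, 100.5]
ee_rot: [-0.248, -0.662, 0.662, 0.248]
contact_force: [-0.7, -0.5, -0.4]
gripper_width: 64.2
clock: 24.02
position: [629.0, -106.1, 158.4]
ee_rot: [-0.042, -0.706, 0.706, 0.042]
contact_force: [0.0, -0.3, -0.4]
gripper_width: 0.1
[ 628.89579526 -106.57503036  158.46258739]
```

View pics/c12.png

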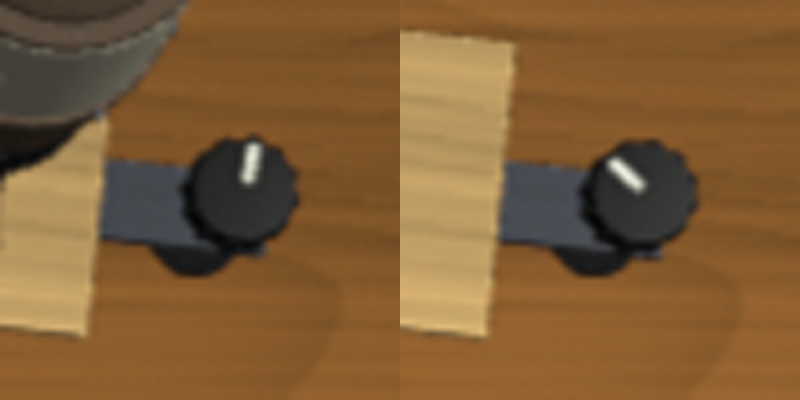

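View pics/s12.png

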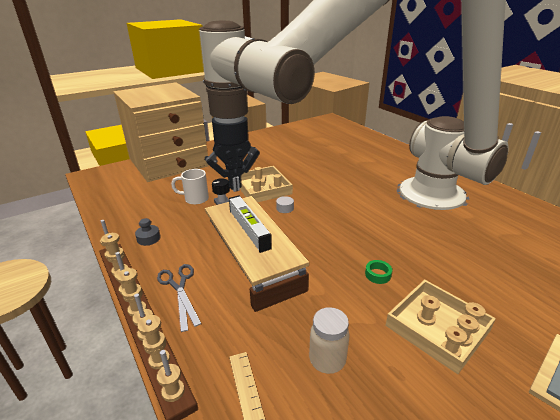

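```bash
python3 -m creep '[[[0,0,-15],[0,0,0],-1],[[0,0,-25],[0,0,0],-1],[[0,0,-28],[0,0,0],-1],[[0,0,-30],[0,0,0],-1],[[0,0,-31],[0,0,0],-1],[[0,0,-32],[0,0,0],-1],[[0,0,-33],[0,0,0],-1],[[0,0,-33],[0,0,0],-1]]'
python3 -m creep '[[[0,0,-0.5],[0,0,0],-1],[[0,0,-1],[0,0,0],-1],[[0,0,-1],[0,0,0],-1]]'
```

```text
clock: 24.78
position: [629.5, -106.2, 126.2]
ee_rot: [-0.042, -0.706, 0.706, 0.041]
contact_force: [-1.2, -1.4, 1.7]
gripper_width: -0.3
clock: 25.03
position: [629.5, -106.1, 125.0]
ee_rot: [-0.042, -0.706, 0.706, 0.041]
contact_force: [0.5, -1.9, 3.0]
gripper_width: -0.3
```

```bash
python3 -m creep '[[[0,0,-1],[0,0,0],-1],[[0,0,-1.5],[0,0,0],-1],[[0,0,-1.5],[0,0,0],-1]]'
python3 -m creep '[[[0,0,-0.5],[0,0,0],-1],[[0,0,-1],[0,0,0],-1],[[0,0,-1],[0,0,0],-1]]'
```

```text
clock: 25.28
position: [629.6, -106.1, 124.3]
ee_rot: [-0.042, -0.706, 0.706, 0.041]
contact_force: [-1.2, -2.3, 6.6]
gripper_width: 0.1
clock: 25.53
position: [629.7, -106.2, 124.2]
ee_rot: [-0.042, -0.706, 0.706, 0.04]
contact_force: [-3.0, -2.0, 9.6]
gripper_width: -0.1
```

```bash
python3 -m creep '[[[0,0,-0.4],[0,0,0],-1],[[0,0,-0.4],[0,0,0],-1],[[0,0,-0.4],[0,0,0],-1],[[0,0,-0.4],[0,0,0],-1],[[0,0,-0.4],[0,0,0],-1],[[0,0,-0.4],[0,0,0],-1],[[0,0,-0.4],[0,0,0],-1],[[0,0,-0.4],[0,0,0],-1],[[0,0,-0.4],[0,0,0],-1],[[0,0,-0.4],[0,0,0],-1],[[0,0,-0.4],[0,0,0],-1],[[0,0,-0.4],[0,0,0],-1]]'
python3 -m creep '[[[0,0,0],[0,0,0],-1],[[0,0,0],[0,0,0],-1],[[0,0,0],[0,0,0],-1],[[0,0,0],[0,0,0],-1],[[0,0,0],[0,0,0],-1],[[0,0,0],[0,0,0],-1],[[0,0,0],[0,0,0],-1],[[0,0,0],[0,0,0],-1],[[0,0,0],[0,0,0],-1],[[0,0,0],[0,0,0],-1],[[0,0,0],[0,0,0],-1],[[0,0,0],[0,0,0],-1]]'
python3 - <<'E'
from h import *
q,_=snap('scene','s13');t,d=snap('top','t13')
p=np.load('pics/scene0.npz')['p'];t0=np.load('pics/top0.npz')['p']
z=lambda im,u,v:cv2.resize(im[v-12:v+12,u-16:u+16],(400,300),interpolation=cv2.INTER_CUBIC)
im=np.vstack([np.hstack([z(p,319,230),z(q,249,215)]),np.hstack([z(t0,272,254),z(t,290,178)])])
cv2.imwrite('pics/c13.png',im[:,:,::-1])
E
```

```text
clock: 26.53
position: [629.7, -106.2, 124.1]
ee_rot: [-0.042, -0.706, 0.706, 0.04]
contact_force: [-2.7, -1.1, 11.3]
gripper_width: -0.2
clock: 27.53
position: [629.6, -106.2, 124.1]
ee_rot: [-0.042, -0.706, 0.706, 0.04]
contact_force: [-3.5, -1.5, 10.8]
gripper_width: 0.0
```

View pics/c13.png

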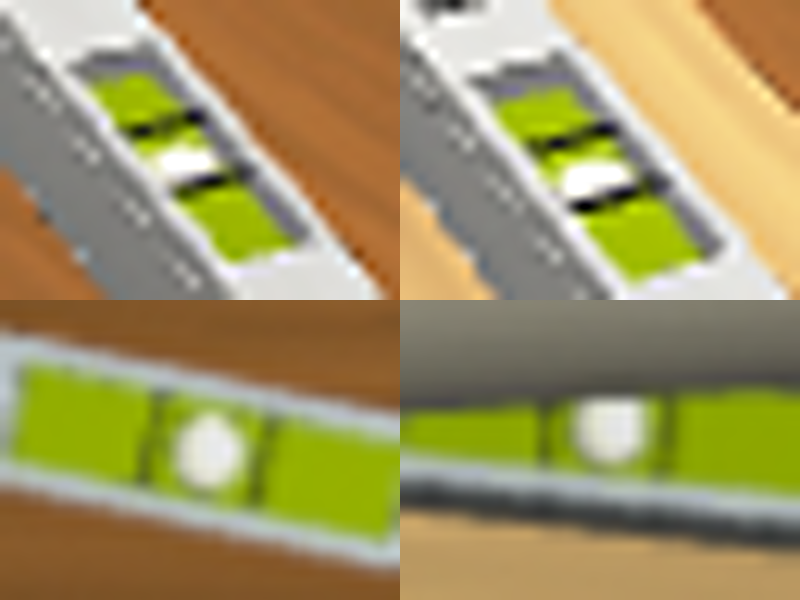

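View pics/s13.png

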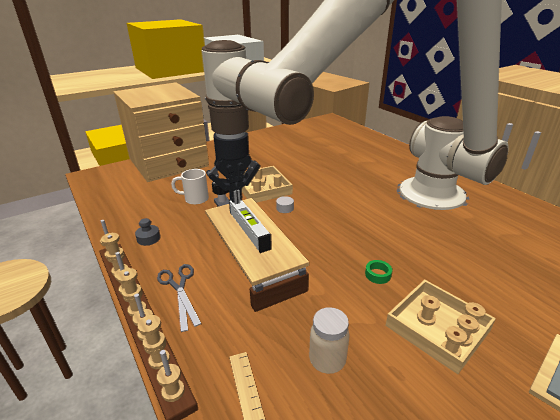

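Run:
```python
from h import *
arm.job_done(); s=arm.read_state(); print(s['clock'],s['contact_force'],s['position'])
```

```text
the job is handed in; nothing more can be done
the job is handed in; nothing more can be done
```

I finished the task and handed it in at about 27.6 s, with the level held down and the bubble centred; the hand-in gave no verdict.

- **Clearing the shelf:** The stamp went into the stamp bin and the spool into the spool bin. The pictures taken afterwards show both standing there, let go. The tape roll, tin, jar and mug look unmoved; I checked that by eye, not by measuring.
- **Level:** It lies along the board, about 15 mm toward the foot from the board's middle.
- **First pressed reading:** The bubble was off toward the end away from the foot. The two cameras disagreed, about 8 mm from the top and about 10 mm from the scene camera. I took about 9 mm and turned the knob about 1.0 rad clockwise, which the white mark on the knob confirmed.
- **Final check:** After 2 s of pressing, the measured upward force was about 10.8 N. The tool height stayed at 124.1 mm as the force rose, so the board is home. The top camera shows the bubble within about 1 mm of the middle of the lines. The scene camera also shows it between them, as it did when the level lay on the table.

My attempt to read the force and position once more after the hand-in was refused, so the figures above are from just before it.

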